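# Latch the spare-parts case

## Task

Close the draw latch on top of the upright green case: hook the wire loop's crossbar down behind and under the keeper's two prongs on the lid, without ramming it onto the keeper, then push the lever over past its toggle point until it lies fully flat and the loop pulls the lid tight. Press the lever only as hard as it needs, leave the things around the case alone, and let go.

Things in the scene. Friction and masses are not known exactly. Their poses are not given: they have to be found in the camera images.
- pivot (a point): Fixed on the green case: middle of the lever's hinge axis, 14 mm above the case's flat top (top 180 mm above the bench). x: level, from the lever across the lid gap to the keeper; y: along the hinge axis and the case's 300 mm width; z up. The base half (x -105 to +30 mm) never moves; the lid half stands at x about 40 to 120 mm. Only the latch rises above the top.
- lever: Steel latch lever, origin at pivot. Plate along its own -x from 6 to 80 mm, 40 wide (y), 5 thick (centred in z). Turns about y only. Flat shut: axes as pivot's, on a hard stop. Starts about upright, opened 1.5 to 1.9 rad (limit 2.44), and stays where left (0.045 N m). The loop's pin is at (-19.8, 0, -2.8) mm in this frame. Toggle point 0.2 to 0.3 rad before flat.
- lever_push (a point): A good place to press the lever: on its plate, 55 mm from the hinge, mid-thickness; axes as the lever's. With the loop hooked the gasket resists (11 N per mm of lid travel): pressing here across the plate takes 3 to 14 N up to the toggle point; then it snaps flat and stays by itself. Over 25 N on the lever bends it.
- loop: Steel wire loop, origin on its pin in the lever, turns about y only and stays where left (0.035 N m). Legs 6 mm thick at y = -32 and +32 mm run along its x to the crossbar at x = 80 mm. Starts raised clear of the keeper, pointing to it and up by 0.1 to 0.8 rad. The bar's place sets both lever and loop angle (pin 20 mm from the hinge, above it).
- bar (a point): Centre of the loop's crossbar: a round steel bar 8 mm thick, 64 mm long along y.
- tab (a point): Grip point on the finger tab standing on the middle of the crossbar: steel, 14 mm wide (y), 6 thick, its end 40 mm from the bar's centre. This point is 28 mm from the bar's centre in a direction 70 degrees up from the loop's x axis. Pinched across its width, the loop still turns in the fingers. Axes as the loop's.
- lid: Lid half of the case, 82 mm thick (x), 300 wide, 180 high; origin on its hinge at the foot; axes as pivot's when shut. The gasket springs it ajar, its top about 10 mm out. It carries the keeper, described at lid_top. Pushing loop or robot against lid or keeper with over 15 N bends things.
- lid_top (a point): Edge of the lid's top along the gap, mid-width; axes as the lid's. Keeper: steel floor plate 56 mm wide (y), on it two prongs 10 mm wide at y = -18 and +18 mm, the tab fits between. Each is a wall with a 4 mm thick roof reaching 9 mm beyond it, away from the lever; 10.5 mm open under the roof.
- case_top (a point): On the case's top under pivot; same axes. The keeper is shimmed and slotted, its exact place unmeasured. In pivot's frame, lid ajar: walls' far face x 61 to 65 mm, roof tips 70 to 74, floor plate ends 88 to 92; a bar on the plate has its centre at z -2 to -10. Lower the bar at least 5 mm beyond the tips, then draw it under the roofs to the walls.
- can: Bystander: black can, 68 mm across, 110 mm high; origin under its centre.
- carton: Bystander: small cardboard carton 100 x 80 x 70 mm; origin under its centre.
- wrench: Bystander: steel wrench lying on the bench beyond the case.
- bin: Bystander: open blue plastic bin 160 x 100 x 75 mm; origin under its centre.

How it is judged (in metres and radians):
On the way, in this order (a step that is already met when the one before it is completed fails the run):
1. The crossbar lies behind the keeper's walls, under the roofs, with the lever still open (x of bar in the frame of pivot between 0.061 and 0.0735 m and z of bar in the frame of pivot below 0.002 m and angle between lever's own z axis and vertical above 0.7 rad), for 0.2 s.
2. The lever is pushed past its toggle point to lie flat, with the loop pulling on the keeper (angle between lever's own z axis and vertical below 0.1 rad and contact force between loop and lid above 12 N), for 0.2 s.
At the end, for the whole second after the job is handed in: The lever lies flat (within 0.1 rad) and still by itself, the loop's crossbar is behind the keeper's walls and pulls on it with more than 12 N (all of step 2 and x of bar in the frame of pivot above 0.055 m and z of bar in the frame of pivot below 0.003 m and angular speed of lever below 0.1 rad/s); the robot touches nothing.
It fails at once if The loop was pushed onto the keeper or lid with more than 15 N while the lever stood open (contact force between loop and lid above 15 N and angle between lever's own z axis and vertical above 1.45 rad).
It fails at once if The lever was pressed with more than 25 N (contact force between the fingers and lever above 25 N and angle between lever's own z axis and vertical below 0.9 rad).
It fails at once if The robot pressed on the lid or keeper with more than 15 N (contact force between the arm and lid above 15 N).
It fails at once if A bystander was moved by more than 20 mm (distance of any of can, carton, wrench, bin from where it was at the start of the episode above 0.02 m).
It also fails if it takes over 56 s, if anything falls off the work surface, if the arm or the gripper's body presses on something with over 40 N, if the wrist force passes 120 N, or if a joint passes its speed limit or range.

## Robot

A 6-joint arm with a two-finger parallel gripper is mounted at the origin on the work surface. World frame = base frame: x ahead of the robot, y to its left, z up, the work surface at z = 0. Lengths are in m, angles in degrees, forces in N, time in s.
With the tool pointing down it reaches from about 0.3 to 0.875 m from the base axis. Payload 6.4 kg.
Tool frame: the origin (TCP) lies on the centre line of the jaws, within the pads' length; the fingertips stand 25 mm ahead of it and the grasp point (between the pads) lies 6 mm ahead of it (ctrl.tcp_to_tips is the distance from the TCP to the fingertips, in m); z points along the fingers, y is the line along which they close (so a half turn about z gives the same grasp; the last joint's range is limited). The gripper opens to 88 mm and grips with 3 to 60 N. Pads are 18 mm wide; open, the fingers measure 123 mm over their backs; the gripper's body (75 mm by 187 mm) begins 45 mm behind the grasp point.
Start: joints at [56.82, 10.359, 92.074, -0, 77.567, -11.82], TCP at [0.209, 0.536, 0.264] pointing down, gripper open.
Joint ranges: [-171.53, 171.53], [-51.25, 118.39], [17.06, 147.69], [-65.23, 245.23], [0, 150.52], [-178.68, 178.68]. Speed limits (degrees/s): [147.25, 147.25, 172.46, 180, 180, 180].

## Interface

Orientations are given as [roll, pitch, yaw] about the fixed x, y, z axes, in that order (R = Rz(yaw) Ry(pitch) Rx(roll)).
In Python, from workcell import ctrl, cams, hand_in gives the robot as it stands.
- The arm moves only by the tool drive_tool, never from a script. Its argument "rows" is a list that holds one entry, the list of rows, each a list of 4 numbers: the shift along the tool's x, y, z normalised to -1 to 1, where 1 is 0.25 m, then the turn about the tool's z normalised to -1 to 1, where 1 is 30 degrees. A call has 1 to 5 rows; each row is the pose to reach, as a shift and turn from the pose commanded when the call began, along the tool's axes at that moment; what a row does not reach only later rows make up. A row lasts 1/10 s, in which the tool goes at most 50 mm and 8.59 degrees, less where a joint would pass 70% of its speed; a pose out of reach is approached as far as the arm can. A call with a number of a shift or a turn outside -1 to 1 is refused whole. A call with a gripper value outside its range is refused whole. "jaw" is the closure, from 0 (fully open) to 1 (shut), set as the call begins (left out, the last holds). The fingers move at their own pace and stop on an object; the grip force is fixed at half the most. Time passes only in rows, so rows that repeat a pose let the fingers close. It gives the time, the measured TCP pose, the force, the opening and the grip force at its end, in the units of the state.
- ctrl.state(): the state, without advancing time (a new reading comes with each control period).
- cams.capture(name): name is "scene" or "side" or "wrist"; returns a dict with "image" (420x560x3 uint8, red, green, blue), "intrinsics" (3x3 intrinsics, pixels), "dist" ([k1, k2, p1, p2, k3] as OpenCV has them; the pictures are not rectified), "world_to_cam" (4x4, takes a point from world to camera coordinates); the wrist camera has in their place "hand_eye" (4x4, takes a point from camera to tool coordinates, whose origin is the TCP and whose axes are the flange's). Camera axes: x right, y up, looking along -z (the intrinsics and any distortion apply to the point x, -y, -z); pixel columns grow to the right and rows downward; lengths in m; the calibration is good to about 2 mm. A picture is of the moment at which its call begins: read the wrist's pose just before it. There is no depth.
- hand_in(): hands the job in; it is judged then, once.
The state is a dict: "t": time; "joint_pos": joint angles; "qd": joint speeds; "joint_efforts": joint torques, N m; "tool_pos": TCP position; "tcp_rot": TCP orientation; "wrist_force": force on the tool from outside, world axes, zero at the start; "wrist_torque": the same for the moment, N m; "opening": opening from 0.0 (shut) to 1.0 (fully open); "grasp_force": force on a finger pad.
Only numpy, scipy, OpenCV 4.12 (cv2) and the standard library are available. Lean on these libraries where they do the work, as an engineer would, in place of code of your own. Each camera call takes 0.05 s, during which the arm holds its last target. There are 200 camera calls.

## Working session

There is one attempt and no reset: what is moved stays moved. The work goes in short steps, Python scripts to look and compute and a tool call to move; the robot and the scene stay as the last step left them, time stands still between calls to the robot, and variables do not carry over. Pictures are saved under pics/ and viewed, at most 10 in all, crops included, and the job is handed in when it is done.

Besides the shell and the picture viewer there is one more tool, called by a JSON object that holds its "name" and its "arguments", one argument or row to a line. drive_tool: Moves the arm, as the interface text tells. Scaled input: -1 to 1 covers 0.25 m each way for a shift and 30 degrees each way for a turn. Its arguments: {"type":"object","properties":{"rows":{"type":"array"},"jaw":{"type":"number"}},"required":["rows"]}

```bash
ls; mkdir -p pics
python3 - <<'E'
from workcell import ctrl,cams
import cv2,pickle
print(ctrl.state())
d={}
for n in("scene","side","wrist"):
    c=cams.capture(n);d[n]=c
    cv2.imwrite(f"pics/a_{n}.png",c["image"][:,:,::-1])
    print(n,{k:v for k,v in c.items() if k!="image"})
pickle.dump(d,open("a.pkl","wb"))
E
```

```text
pics
{'t': 0.0, 'joint_pos': array([ 5.68190586e+01,  1.03993559e+01,  9.21299998e+01, -9.40231613e-05,
        7.75668580e+01, -1.18213115e+01]), 'qd': array([ 0.08404137,  0.01010004, -0.04954122,  0.01146868, -0.03728518,
        0.03269329]), 'joint_efforts': array([ 4.13421221e-04, -4.33878386e+01, -3.41837704e+01,  7.02329795e-02,
        3.85080418e-02, -1.47080600e-04]), 'tool_pos': array([0.20915535, 0.5350986 , 0.26284897]), 'tcp_rot': array([-1.79905808e+02, -1.96205078e-02,  1.58640374e+02]), 'wrist_force': array([0.2848687 , 0.22139199, 0.12779734]), 'wrist_torque': array([-0.00934041,  0.00352575, -0.00359585]), 'grasp_force': 0.0, 'opening': 1.0046082978899336}
scene {'intrinsics': array([[501.58618534,   0.        , 274.81037637],
       [  0.        , 501.58618534, 214.56920968],
       [  0.        ,   0.        ,   1.        ]]), 'dist': array([-0.03313371,  0.        ,  0.        ,  0.        ,  0.        ]), 'world_to_cam': array([[-0.73337881,  0.6795378 , -0.01959331,  0.36335826],
       [-0.47930888, -0.49641692,  0.72376325,  0.21447522],
       [ 0.48209803
[... 530 characters left out ...]
0.71294537, -1.36319475],
       [ 0.        ,  0.        ,  0.        ,  1.        ]])}
wrist {'intrinsics': array([[336.14937077,   0.        , 281.99059297],
       [  0.        , 336.14937077, 214.15263628],
       [  0.        ,   0.        ,   1.        ]]), 'dist': array([-0.07487319,  0.        ,  0.        ,  0.        ,  0.        ]), 'hand_eye': array([[ 2.56807255e-04,  9.57872743e-01,  2.87192866e-01,
         7.44035647e-02],
       [ 9.99999953e-01, -1.98327704e-04, -2.32716579e-04,
         9.04610970e-04],
       [-1.65954566e-04,  2.87192913e-01, -9.57872749e-01,
        -1.19864201e-01],
       [ 0.00000000e+00,  0.00000000e+00,  0.00000000e+00,
         1.00000000e+00]])}
```

View pics/a_scene.png

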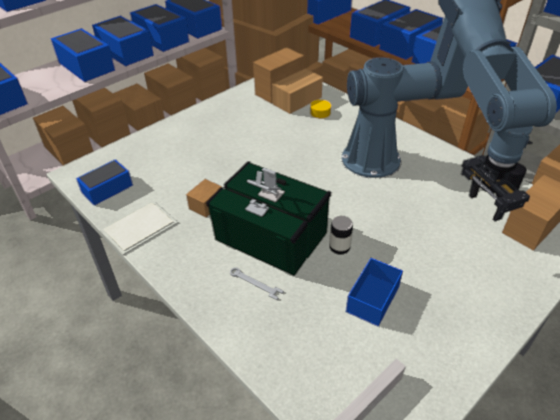

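View pics/a_side.png

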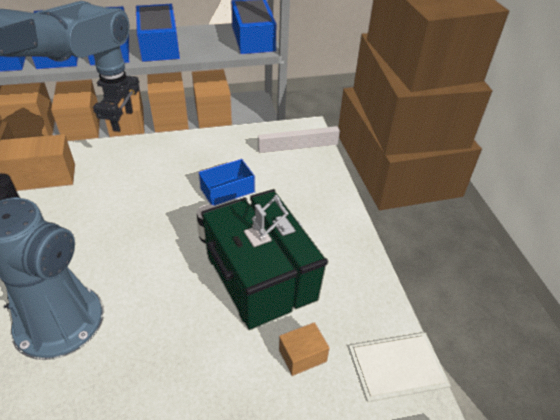

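The scene view shows the case around (270,215) with its latch at (265,185). The side view shows the latch at (268,222), with the loop pointing up and right. I'll zoom in on both latches.

```bash
cat > h.py <<'E'
import numpy as np,cv2,pickle
from scipy.spatial.transform import Rotation as R
def proj(c,P,W=None):
    P=np.atleast_2d(P); W=c["world_to_cam"] if W is None else W
    q=P@W[:3,:3].T+W[:3,3]; q=q*[1,-1,-1]
    return cv2.projectPoints(q,np.zeros(3),np.zeros(3),c["intrinsics"],c["dist"])[0][:,0]
def ray(c,uv,W=None):
    W=c["world_to_cam"] if W is None else W
    n=cv2.undistortPoints(np.float64([[uv]]),c["intrinsics"],c["dist"])[0,0]
    d=W[:3,:3].T@np.array([n[0],-n[1],-1]); o=-W[:3,:3].T@W[:3,3]
    return o,d/np.linalg.norm(d)
def plane(c,uv,z,W=None):
    o,d=ray(c,uv,W); return o+d*(z-o[2])/d[2]
def tri(rs):
    A=sum(np.eye(3)-np.outer(d,d) for o,d in rs); b=sum((np.eye(3)-np.outer(d,d))@o for o,d in rs)
    return np.linalg.solve(A,b)
def wristW(c,st):
    T=np.eye(4);T[:3,:3]=R.from_euler('xyz',st["tcp_rot"],degrees=True).as_matrix();T[:3,3]=st["tool_pos"]
    return np.linalg.inv(T@c["hand_eye"])
E
python3 - <<'E'
from h import *
d=pickle.load(open("a.pkl","rb"))
def crop(n,x,y,w,h,s,): return cv2.resize(d[n]["image"][y:y+h,x:x+w,::-1],None,fx=s,fy=s,interpolation=cv2.INTER_CUBIC)
a=crop("scene",235,158,66,70,6);b=crop("side",232,190,66,70,6)
cv2.imwrite("pics/b.png",np.hstack([a,b]))
for z in(0.18,):
  for n,uv in(("scene",(222,200)),("scene",(330,193)),("scene",(268,185)),("side",(258,238)),("side",(326,262)),("side",(273,190)),("side",(204,211)),("side",(247,290))):
    print(n,uv,plane(d[n],uv,z).round(3))
E
```

```text
scene (222, 200) [ 0.669 -0.038  0.18 ]
scene (330, 193) [0.416 0.163 0.18 ]
scene (268, 185) [0.525 0.006 0.18 ]
side (258, 238) [0.545 0.027 0.18 ]
side (326, 262) [ 0.699 -0.084  0.18 ]
side (273, 190) [0.621 0.203 0.18 ]
side (204, 211) [0.417 0.153 0.18 ]
side (247, 290) [ 0.49  -0.133  0.18 ]
```

View pics/b.png

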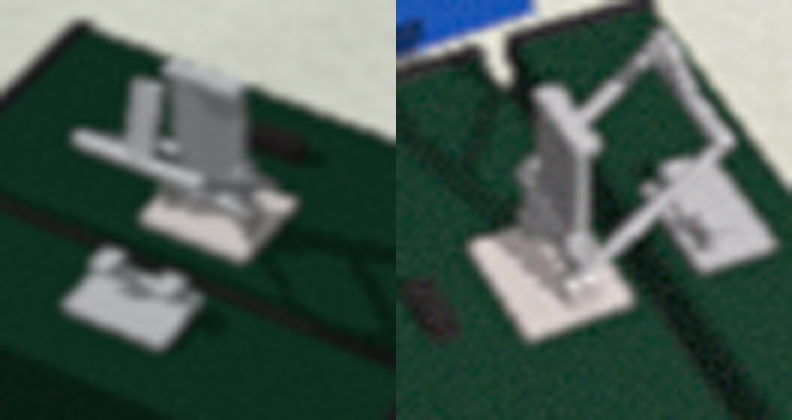

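The zoom shows the lever about upright. In the scene panel the bar ends are at (78,137) and (205,185); in the side panel they are at (664,40) and (728,142), with the lever top near (562,100). Next I'll triangulate these.

```bash
cat > m.py <<'E'
from h import *
from scipy.optimize import least_squares
d=pickle.load(open("a.pkl","rb"))
S=lambda u,v:ray(d["scene"],(235+u/6,158+v/6)); D=lambda u,v:ray(d["side"],(232+(u-396)/6,190+v/6))
A=tri([S(203,185),D(664,42)]);B=tri([S(80,137),D(727,142)]);T=tri([S(205,70),D(562,100)])
print(A,B,T, np.linalg.norm(A-B))
ex=np.array([.965,.262,0]);ey=np.array([-.262,.965,0])
print("bar yaw",np.degrees(np.arctan2(-(A-B)[0],(A-B)[1])))
M=(A+B)/2
b=np.array([M@ex,M[2]-.194]);t=np.array([T@ex,T[2]-.194])
def f(p):
    P,th,be=p;u=np.array([-np.cos(th),np.sin(th)]);n=np.array([np.sin(th),np.cos(th)])
    pin=.0198*u-.0028*n
    return np.r_[pin+.08*np.array([np.cos(be),np.sin(be)])+[P,0]-b,.08*u+[P,0]-t]
r=least_squares(f,[b[0]-.07,1.7,.5]);print(r.x,r.fun)
P=ex*r.x[0]+ey*(M@ey);print("pivot",P,"y",M@ey,T@ey)
for n,F,off in(("S",S,0),):
  for uv in((62,303),(160,352),(205,293),(115,250)): 
    o,dd=S(*uv);q=o+dd*(.182-o[2])/dd[2];print("keeper",(q-P)@ex,(q-P)@ey)
for uv in((470,243),(530,340),(635,298),(710,273),(778,243)):
    o,dd=D(*uv);q=o+dd*(.182-o[2])/dd[2];print("plates",(q-P)@ex,(q-P)@ey)
E
python3 m.py
```

```text
[0.60193773 0.09130349 0.26118438] [0.61747128 0.02500075 0.26069179] [0.55230178 0.04475047 0.27694954] 0.06809983199595036
bar yaw 13.18556625062431
[0.54111271 1.61340218 0.63051752] [ 0.00017569  0.00012824 -0.00017569 -0.00302214]
pivot [0.54932372 0.04177265 0.        ] y -0.10362578422928666 -0.10151886226483917
keeper 0.09108699212736666 -0.026691690478611498
keeper 0.09544452956096836 0.032755790969076666
keeper 0.04964553495878833 0.028968845031359942
keeper 0.04600819570338295 -0.025923423397163976
plates -0.02982487795387328 0.025219354421248334
plates -0.03010717848648521 -0.03786148394087333
plates 0.02135979453134123 -0.035707108831399534
plates 0.057635673401501025 -0.036770921697384
plates 0.09316955544018128 -0.03383749095621434
```

{"name": "drive_tool", "arguments": {
  "rows": [
    [[-0.4,-0.24,-0.55,1],[-0.4,-0.24,-0.55,1],[-0.4,-0.24,-0.55,1],[-0.4,-0.24,-0.55,1],[-0.4,-0.24,-0.55,1]]
  ],
  "jaw": 0.5
}}

```text
t: 0.65
tool_pos: [0.2829, 0.4426, 0.4054]
tcp_rot: [179.6, -0.0, 128.4]
wrist_force: [0.0, 1.4, 0.3]
opening: 0.567
grasp_force: 0.0
```

{"name": "drive_tool", "arguments": {
  "rows": [
    [[-0.67,0.01,0,1],[-0.67,0.01,0,1],[-0.67,0.01,0,1],[-0.67,0.01,0,1],[-0.67,0.01,0,1]]
  ]
}}

```text
t: 1.15
tool_pos: [0.3881, 0.3125, 0.3994]
tcp_rot: [-179.9, 0.1, 98.5]
wrist_force: [-0.2, -0.4, 0.1]
opening: 0.502
grasp_force: 0.0
```

{"name": "drive_tool", "arguments": {
  "rows": [
    [[-0.574,0.346,0,1],[-0.574,0.346,0,1],[-0.574,0.346,0,1],[-0.574,0.346,0,1],[-0.574,0.346,0,1]]
  ]
}}

```text
t: 1.65
tool_pos: [0.4949, 0.1845, 0.3995]
tcp_rot: [-179.9, 0.1, 68.6]
wrist_force: [0.3, -0.1, -0.1]
opening: 0.501
grasp_force: 0.0
```

{"name": "drive_tool", "arguments": {
  "rows": [
    [[-0.324,0.587,0,1],[-0.324,0.587,0,1],[-0.324,0.587,0,1],[-0.324,0.587,0,1],[-0.324,0.587,0,1]]
  ]
}}

```text
t: 2.15
tool_pos: [0.602, 0.0564, 0.3995]
tcp_rot: [-179.9, 0.1, 38.7]
wrist_force: [0.3, 0.3, 0.2]
opening: 0.503
grasp_force: 0.0
```

{"name": "drive_tool", "arguments": {
  "rows": [
    [[0,0,0,0.8],[0,0,0,0.8],[0,0,0,0.8],[0,0,0,0.8]]
  ]
}}

```text
t: 2.55
tool_pos: [0.6004, 0.0592, 0.401]
tcp_rot: [-179.9, 0.0, 15.0]
wrist_force: [0.2, 0.5, -0.4]
opening: 0.499
grasp_force: 0.0
```

```bash
cat > look.py <<'E'
from workcell import ctrl,cams
from h import *
import sys
st=ctrl.state();c=cams.capture("wrist");c["st"]=st
pickle.dump(c,open(sys.argv[1]+".pkl","wb"))
cv2.imwrite(f"pics/{sys.argv[1]}.png",c["image"][:,:,::-1])
print(st["t"],st["tool_pos"].round(4),st["tcp_rot"].round(2),st["wrist_force"].round(1),st["opening"])
E
python3 look.py w1
```

```text
2.55 [0.6004 0.0592 0.401 ] [-1.7994e+02  2.0000e-02  1.4970e+01] [ 0.2  0.5 -0.4] 0.4991153187232501
```

View pics/w1.png

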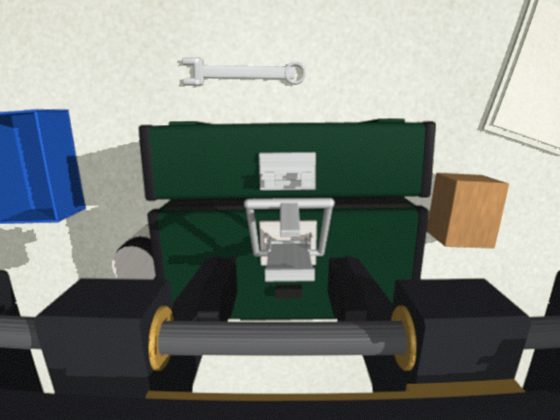

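The wrist view shows the bar at row 203, columns 247–333, the tab at column 290, and the keeper plate at (259–315, 152–190). The case is aligned with the tool to within 1°. I'll crop in on the keeper.

Run:
```python
from h import *
c=pickle.load(open("w1.pkl","rb"));W=wristW(c,c["st"])
cv2.imwrite("pics/w1c.png",cv2.resize(c["image"][140:260,230:350,::-1],None,fx=5,fy=5,interpolation=cv2.INTER_CUBIC))
L=plane(c,(248,204),.261,W);Rr=plane(c,(332,203),.261,W);print(L,Rr,np.linalg.norm(L-Rr),(L+Rr)/2)
y=np.radians(15.4);ex=np.array([np.cos(y),np.sin(y),0]);ey=np.array([-np.sin(y),np.cos(y),0])
print("bar s,y",(L+Rr)/2@ex,(L+Rr)/2@ey)
# tab predicted
M=(L+Rr)/2
for k in(0,.028,.04):print(proj(c,M+k*(ex*np.cos(np.radians(106))+[0,0,np.sin(np.radians(106))]),W))
for u,v in((259,153),(315,153),(316,188),(150,126),(430,122),(290,265)):
    q=plane(c,(u,v),.182,W);print((u,v),q@ex,q@ey)
```

```text
[0.59794035 0.08777637 0.261     ] [0.61616317 0.02303031 0.261     ] 0.06726160387155747 [0.60705176 0.05540334 0.261     ]
bar s,y 0.5999685075570662 -0.10779219961283679
[[290.00163937 203.48758652]]
[[290.79294135 223.23041243]]
[[291.17884705 232.89844542]]
(259, 153) 0.6313850337312585 -0.07848464845060715
(315, 153) 0.6310104412979534 -0.134536590086576
(316, 188) 0.5951930550003408 -0.13625547507524843
(150, 126) 0.6595393405718845 0.029257871004099073
(430, 122) 0.661690239111234 -0.24841017928951142
(290, 265) 0.5085644237522214 -0.10945575191544894
```

View pics/w1c.png

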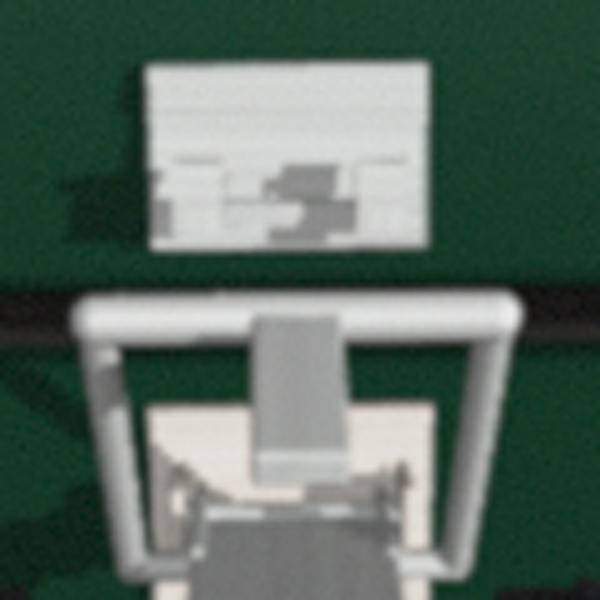

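{"name": "drive_tool", "arguments": {
  "rows": [
    [[-0.014,0.022,0.15,0],[-0.014,0.022,0.25,0],[-0.014,0.022,0.35,0],[-0.014,0.022,0.408,0],[-0.014,0.022,0.408,0]]
  ]
}}

```text
t: 3.1
tool_pos: [0.5981, 0.0511, 0.2968]
tcp_rot: [-179.9, 0.2, 14.9]
wrist_force: [0.3, 0.0, -0.3]
opening: 0.496
grasp_force: 0.0
```

{"name": "drive_tool", "arguments": {
  "rows": [
    [[0,0,0,0],[0,0,0,0],[0,0,0,0],[0,0,0,0],[0,0,0,0]]
  ],
  "jaw": 1
}}

```text
t: 3.6
tool_pos: [0.5997, 0.0525, 0.3005]
tcp_rot: [-179.8, -0.2, 14.7]
wrist_force: [-1.1, 10.7, 2.2]
opening: 0.153
grasp_force: 30.0
```

```bash
python3 look.py w2
python3 - <<'E'
import cv2;i=cv2.imread("pics/w2.png");cv2.imwrite("pics/w2c.png",cv2.resize(i[120:390,150:430],None,fx=2,fy=2))
E
```

```text
3.6 [0.5997 0.0525 0.3005] [-1.7977e+02 -1.6000e-01  1.4730e+01] [-1.1 10.7  2.2] 0.15335680941721358
```

View pics/w2c.png

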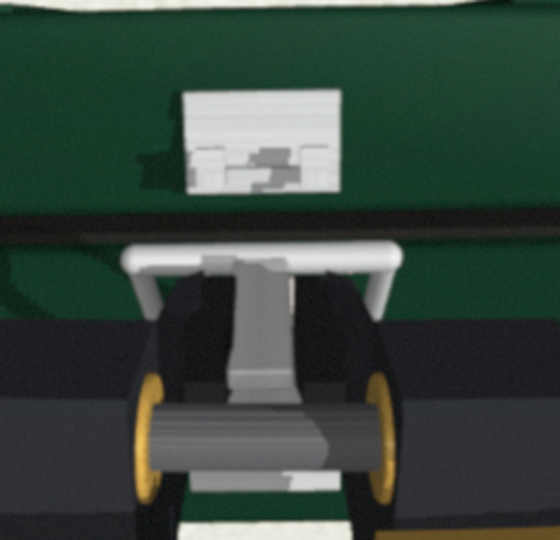

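The tab is pinched between the pads. In the crop the bar is at row 257 and the roof tips are at row 148. Next I'll work out the TCP path for the bar from the linkage.

```bash
cat > k.py <<'E'
from h import *
from scipy.optimize import fsolve
y=np.radians(15.4);ex=np.array([np.cos(y),np.sin(y),0]);ey=np.array([-np.sin(y),np.cos(y),0])
PS,PZ=.541,.194
def link(x,z): # bar in pivot frame -> lever angle, loop angle
    dd=np.hypot(x,z);g=np.arctan2(z,x)
    a=np.arccos((dd**2+.02**2-.08**2)/(2*dd*.02)) # hinge angle between bar dir and pin
    p=g+a; pin=.02*np.array([np.cos(p),np.sin(p)])
    return np.pi-p+np.radians(8.05),np.arctan2(z-pin[1],x-pin[0])
E
python3 - <<'E'
from k import *
c=pickle.load(open("w2.pkl","rb"));st=c["st"];W=wristW(c,st)
tcp=st["tool_pos"]
for bz in(.259,.262,.265):
    q=plane(c,(281.5,248.5),bz,W);print("bar",bz,q@ex-PS,q@ey)
    print(np.degrees(link(q@ex-PS,bz-PZ)))
for z in (.195,.1985): print("tips",plane(c,(280,194),z,W)@ex-PS)
print("plate end",plane(c,(280,165.5),.184,W)@ex-PS, "y",plane(c,(242,166),.184,W)@ey,plane(c,(320,166),.184,W)@ey)
t=np.array([tcp@ex-PS,tcp[2]-PZ]);g=t-[0,.006];print("tcp",t,tcp@ey)
b=np.array([.060,.068]);al=link(*b)[1]
v=g-b;r=np.hypot(*v);ph=np.arctan2(v[1],v[0])-al;print("grip r,ang",r,np.degrees(ph))
for w in((.060,.068),(.070,.06),(.0805,.045),(.0805,.02),(.0805,.012),(.0805,0),(.0805,-.005),(.0805,-.01),(.068,-.005)):
    th,a=link(*w);G=np.array(w)+r*np.array([np.cos(a+ph),np.sin(a+ph)])
    print(w,"th %.2f al %.2f"%(th,a),"tcp delta mm",((G+[0,.006]-t)*1e3).round(1))
E
```

```text
bar 0.259 0.0588738260425945 -0.10742716739527827
[79.04024608 35.17910076]
bar 0.262 0.06011106025499868 -0.10745969947786549
[87.57126051 37.16909509]
bar 0.265 0.061348294467402975 -0.1074922315604527
[97.23052411 39.60755397]
tips 0.07285815083337421
tips 0.07367512258732634
plate end 0.0909071869023158 y -0.07945036176336855 -0.13452155761309864
tcp [0.05113844 0.10651626] -0.10861203887445503
grip r,ang 0.03370213811501812 68.05894924611681
(0.06, 0.068) th 1.52 al 0.65 tcp delta mm [0. 0.]
(0.07, 0.06) th 1.75 al 0.52 tcp delta mm [14.1 -7.1]
(0.0805, 0.045) th 1.95 al 0.33 tcp delta mm [ 31.3 -21.9]
(0.0805, 0.02) th 1.74 al 0.00 tcp delta mm [ 42.  -49.3]
(0.0805, 0.012) th 1.76 al -0.10 tcp delta mm [ 45.  -58.7]
(0.0805, 0) th 1.86 al -0.25 tcp delta mm [ 49.3 -73.3]
(0.0805, -0.005) th 1.93 al -0.31 tcp delta mm [ 50.9 -79.6]
(0.0805, -0.01) th 2.01 al -0.37 tcp delta mm [ 52.5 -86. ]
(0.068, -0.005) th 1.27 al -0.29 tcp delta mm [ 37.9 -79.2]
```

{"name": "drive_tool", "arguments": {
  "rows": [
    [[0.03,-0.007,0.01,0],[0.06,-0.007,0.022,0],[0.094,-0.007,0.05,0],[0.128,-0.007,0.08,0],[0.128,-0.007,0.08,0]]
  ]
}}

```text
t: 4.15
tool_pos: [0.6294, 0.0612, 0.2779]
tcp_rot: [-179.8, 0.2, 14.7]
wrist_force: [-3.7, 4.6, 0.9]
opening: 0.152
grasp_force: 30.0
```

{"name": "drive_tool", "arguments": {
  "rows": [
    [[0.011,0,0.027,0],[0.022,0,0.055,0],[0.033,0,0.082,0],[0.044,0,0.11,0],[0.044,0,0.11,0]]
  ]
}}

```text
t: 4.65
tool_pos: [0.6415, 0.0645, 0.2523]
tcp_rot: [-179.9, -0.2, 14.7]
wrist_force: [1.8, 7.9, 2.0]
opening: 0.152
grasp_force: 30.0
```

```bash
python3 look.py w3
python3 - <<'E'
import cv2;i=cv2.imread("pics/w3.png");cv2.imwrite("pics/w3c.png",cv2.resize(i[120:390,150:430],None,fx=2,fy=2))
from k import *
st=pickle.load(open("w3.pkl","rb"))["st"];t=st["tool_pos"];print(t@ex-PS,t@ey,t[2]-PZ)
E
```

```text
4.65 [0.6415 0.0645 0.2523] [-1.7986e+02 -1.7000e-01  1.4710e+01] [1.8 7.9 2. ] 0.15159814150649178
0.09460364466915028 -0.10813956836739877 0.058283033839448606
```

View pics/w3c.png

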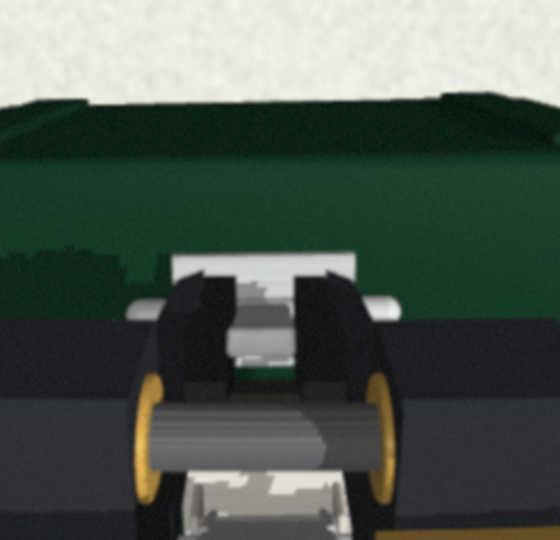

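The bar is now above the keeper's far side, with its ends at crop row 308. I'll check its x before lowering.

Run:
```python
from k import *
c=pickle.load(open("w3.pkl","rb"));W=wristW(c,c["st"])
for z in(.212,.215,.218):print(z,[plane(c,(u,274),z,W)@ex-PS for u in(222,342)])
print(plane(c,(280,247.5),.184,W)@ex-PS)
```

```text
0.212 [np.float64(0.08860122151041827), np.float64(0.08795182062650131)]
0.215 [np.float64(0.09010461853929852), np.float64(0.08946736599516869)]
0.218 [np.float64(0.09160801556817877), np.float64(0.09098291136383618)]
0.09196778399772021
```

{"name": "drive_tool", "arguments": {
  "rows": [
    [[0.003,-0.004,0.008,0],[0.006,-0.007,0.016,0],[0.009,-0.007,0.024,0],[0.012,-0.007,0.034,0],[0.012,-0.007,0.034,0]]
  ]
}}

```text
t: 5.2
tool_pos: [0.6437, 0.0654, 0.2433]
tcp_rot: [-180.0, -0.1, 14.6]
wrist_force: [3.5, 5.5, 3.3]
opening: 0.149
grasp_force: 30.0
```

```bash
python3 look.py w4
python3 - <<'E'
from k import *
from workcell import cams
c=pickle.load(open("w3.pkl","rb"));W=wristW(c,c["st"])
yc=-.1075
def P(x,z):return ex*(PS+x)+ey*yc+[0,0,PZ+z]
def row(x,z):return proj(c,P(x,z),W)[0].round(1)
for b in((.0815,.021),(.085,.0155),(.088,.02)):
    al=link(*b)[1];t=al+np.radians(70)
    print(b,np.degrees(al),"bar",row(*b),"end",row(b[0]+.04*np.cos(t),b[1]+.04*np.sin(t)))
ims=[]
for n,(x,yy) in(("scene",(220,150)),("side",(240,185))):
    s=cams.capture(n);pickle.dump(s,open(n+"2.pkl","wb"))
    ims.append(cv2.resize(s["image"][yy:yy+60,x:x+66,::-1],None,fx=6,fy=6,interpolation=cv2.INTER_CUBIC))
cv2.imwrite("pics/ss2.png",np.hstack(ims))
E
```

```text
5.2 [0.6437 0.0654 0.2433] [-1.7997e+02 -9.0000e-02  1.4650e+01] [3.5 5.5 3.3] 0.14863228020952887
(0.0815, 0.021) 0.7569391024503311 bar [282.9 288.4] end [282.5 305.5]
(0.085, 0.0155) -2.751872671778704 bar [282.8 277.5] end [282.3 285.2]
(0.088, 0.02) 1.2014250303689378 bar [282.7 276.4] end [282.3 290.8]
```

View pics/ss2.png

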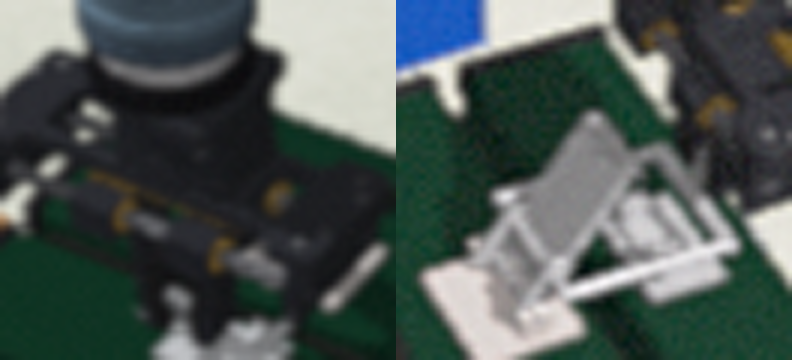

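The side panel shows the lever leaning toward the keeper and the bar ends at (660,152) and (735,243), so the bar is further out than planned. I'll recalibrate the grip offset from these.

Run:
```python
from k import *
s=pickle.load(open("side2.pkl","rb"));yc=-.1075
for (u,v),yo in(((658,152),.032),((733,243),-.032)):
    o,d=ray(s,(240+(u-396)/6,185+v/6));k=(yc+yo-o@ey)/(d@ey);q=o+k*d;print("bar side",q@ex-PS,q[2]-PZ)
# lever tip corners at 80mm : (595,112),(638,155)
for (u,v),yo in(((595,112),.02),((638,155),-.02)):
    o,d=ray(s,(240+(u-396)/6,185+v/6));k=(yc+yo-o@ey)/(d@ey);q=o+k*d;print("tip",q@ex-PS,q[2]-PZ)
c=pickle.load(open("w4.pkl","rb"));st=c["st"];T=st["tool_pos"];t=np.array([T@ex-PS,T[2]-PZ]);print("tcp",t,T@ey)
t3=np.array([.0946,.0583]);b=np.array([.088,.020]);al=link(*b)[1];v=t3-[0,.006]-b
r=np.hypot(*v);ph=np.arctan2(v[1],v[0])-al;print(r,np.degrees(ph))
def tcp(w):
    th,a=link(*w);return np.array(w)+r*np.array([np.cos(a+ph),np.sin(a+ph)])+[0,.006]
w=fsolve(lambda w:tcp(w)-t,b);print("bar now",w,link(*w))
for w in((.083,.015),(.081,.012),(.081,.0),(.081,-.005),(.081,-.01),(.069,-.002),(.069,-.006),(.069,-.01)):
    print(w,"th %.2f"%link(*w)[0],((tcp(w)-t)*1e3).round(1))
```

```text
bar side 0.0896290797307221 0.007566255420999701
bar side 0.09334666296319194 0.006744066776046498
tip 0.05063159364887704 0.059379011540366566
tip 0.050591702004118444 0.06888090325169821
tcp [0.09693667 0.04926216] -0.10786818905657256
0.03296740814804828 77.25005347814103
bar now [0.08695419 0.01184242] (np.float64(2.0819058469007423), np.float64(-0.08509899229282501))
(0.083, 0.015) th 1.87 [-4.8  3.4]
(0.081, 0.012) th 1.78 [-5.5  0. ]
(0.081, 0.0) th 1.89 [ -1.  -13.9]
(0.081, -0.005) th 1.95 [  0.8 -19.9]
(0.081, -0.01) th 2.04 [  2.5 -25.9]
(0.069, -0.002) th 1.28 [-12.8 -16. ]
(0.069, -0.006) th 1.35 [-11.1 -20.9]
(0.069, -0.01) th 1.43 [ -9.4 -26. ]
```

{"name": "drive_tool", "arguments": {
  "rows": [
    [[-0.008,0,-0.004,0],[-0.016,0,-0.008,0],[-0.024,0,-0.008,0],[-0.032,0,-0.008,0],[-0.032,0,-0.008,0]]
  ]
}}

```text
t: 5.85
tool_pos: [0.6361, 0.0633, 0.2458]
tcp_rot: [-180.0, -0.1, 14.6]
wrist_force: [3.6, 5.3, 3.9]
opening: 0.153
grasp_force: 30.0
```

```bash
python3 look.py w5
python3 - <<'E'
from k import *
for n in("w3","w4","w5"):
    g=pickle.load(open(n+".pkl","rb"))["image"].mean(2)
    print(n,"bar L",g[262:300:1,217:224].mean(1).astype(int),"R",g[262:300,343:348].mean(1).astype(int));print("tab",g[262:312,274:290].mean(1).astype(int))
E
```

```text
5.85 [0.6361 0.0633 0.2458] [-1.7999e+02 -1.4000e-01  1.4640e+01] [3.6 5.3 3.9] 0.15317748236949374
w3 bar L [ 27  26  27  24  26  26  30  53  88 112 125 133 138 144 153 158 153 117
  68  35  30  31  28  30  30  32  30  31  32  31  32  32  32  33  33  33
  36  35] R [ 39  40  39  39  38  51  91 134 170 195 209 219 226 231 232 228 217 166
  95  41  29  29  29  31  29  31  32  30  31  29  29  32  32  30  32  30
  31  29]
tab [183 178 171 168 170 168 152 130 124 117  97  82  80  81  81  81  81  81
  81  81  82  93 119 142 156 160 160 159 157 156 155 154 152 150 143 140
 152 148 144 150 128  79  42  33  32  31  30  27  24  23]
w4 bar L [ 25  27  25  28  25  26  26  25  25  26  28  47  82 108 122 132 132 107
  65  34  30  30  30  29  30  30  30  31  31  31  32  31  32  34  34  32
  34  36] R [ 41  41  40  39  39  40  37  39  39  54  96 140 173 194 208 218 218 176
 104  44  29  31  33  30  29  30  29  31  30  31  32  30  30  29  31  28
  29  28]
tab [209 209 207 206 202 180 148 139 138 133 123 116 114 101  82  76  80  98
 123 146 157 160 161 162 162 162 162 163 162 160 149 135 136 140 140 141
 142 122 107 108 133 177 193 194 194 190 190 186 167 147]
w5 bar L [ 27  29  27  27  27  26  26  28  26  27  28  49  83 110 124 134 135 109
  67  37  30  32  32  32  31  31  31  32  31  34  32  34  32  35  33  35
  34  35] R [ 40  39  39  39  37  39  37  39  38  57 101 147 178 199 212 220 222 179
 105  45  30  31  30  31  31  32  31  30  31  31  31  30  32  30  32  29
  30  29]
tab [209 209 209 199 173 150 146 145 144 140 128 117 114 101  83  78  81  98
 123 146 159 163 163 165 165 165 165 165 164 163 151 145 173 188 178 156
 147 139 100  55  32  30  30  30  28  26  25  22  24  23]
```

```bash
cat > solve.py <<'E'
from k import *
def solve(c,rbar,rend,al_free=False,yc=-.1075):
    W=wristW(c,c["st"]);o=-W[:3,:3].T@W[:3,3];cam=np.array([o@ex-PS,o[2]-PZ])
    def P(x,z):return ex*(PS+x)+ey*yc+[0,0,PZ+z]
    def row(p):return proj(c,P(*p),W)[0][1]
    def f(p):
        b=p[:2];al=link(*b)[1];t=al+np.radians(70)
        v=b-cam;l=np.hypot(*v);n=np.array([-v[1],v[0]])/l; n=n if n[0]>0 else -n
        return [row(b+.004*n)-rbar,row(b+.04*np.array([np.cos(t),np.sin(t)]))-rend]
    b=fsolve(f,[.085,.01]);return b,link(*b),f(b)
if __name__=="__main__":
    for n,a,e in(("w3",268.7,290),("w4",272.7,286.3),("w5",272.6,286.3),("w5",272.6,285),("w5",272.6,288)):
        c=pickle.load(open(n+".pkl","rb"));T=c["st"]["tool_pos"];t=np.array([T@ex-PS,T[2]-PZ])
        b,l,f=solve(c,a,e);print(n,b,l,f,"tcp",t,"off",t-[0,.006]-b)
E
python3 solve.py
```

```text
w3 [0.0877004  0.01946985] (np.float64(2.106873266692526), np.float64(0.012679923061096977)) [np.float64(5.684341886080802e-14), np.float64(1.1368683772161603e-13)] tcp [0.09460364 0.05828303] off [0.00690324 0.03281319]
w4 [0.08831719 0.0117888 ] (np.float64(2.153818899910462), np.float64(-0.07863952712440449)) [np.float64(-3.923332769772969e-10), np.float64(2.2568542590306606e-09)] tcp [0.09693667 0.04926216] off [0.00861948 0.03147337]
w5 [0.08029319 0.01391151] (np.float64(1.7375327991200615), np.float64(-0.07609346163761994)) [np.float64(6.252776074688882e-13), np.float64(-9.549694368615746e-12)] tcp [0.08902961 0.05180299] off [0.00873642 0.03189148]
w5 [0.07981866 0.01295943] (np.float64(1.7177472849522486), np.float64(-0.08811587301457537)) [np.float64(3.979039320256561e-13), np.float64(-1.602984411874786e-11)] tcp [0.08902961 0.05180299] off [0.00921095 0.03284356]
w5 [0.08089814 0.01512525] (np.float64(1.7635756368523698), np.float64(-0.060629956377175824)) [np.float64(1.1368683772161603e-13), np.float64(-1.0231815394945443e-12)] tcp [0.08902961 0.05180299] off [0.00813148 0.03067774]
```

{"name": "drive_tool", "arguments": {
  "rows": [
    [[0.005,0,0.015,0],[0.01,0,0.03,0],[0.015,0,0.045,0],[0.019,0,0.06,0],[0.019,0,0.06,0]]
  ]
}}

```text
t: 6.4
tool_pos: [0.6394, 0.0642, 0.2289]
tcp_rot: [-180.0, 0.1, 14.6]
wrist_force: [-1.3, 3.5, 2.5]
opening: 0.154
grasp_force: 30.0
```

```bash
cat > q.py <<'E'
import sys
from solve import *
n=sys.argv[1];c=pickle.load(open(n+".pkl","rb"));g=c["image"].mean(2);T=c["st"]["tool_pos"];t=np.array([T@ex-PS,T[2]-PZ])
print("tcp",t,T@ey)
L=g[258:300,217:224].mean(1);R_=g[258:300,343:348].mean(1)
e=lambda a:258+np.interp((a[:5].mean()+a.max())/2,np.maximum.accumulate(a),np.arange(len(a)))
print("edges",e(L),e(R_));print("tab",g[258:312,274:290].mean(1).astype(int))
for d in(10,12,14):print(d,solve(c,(e(L)+e(R_))/2-.5*0,(e(L)+e(R_))/2+d)[:2])
E
python3 look.py w6; python3 q.py w6
```

```text
6.4 [0.6394 0.0642 0.2289] [-1.7996e+02  1.2000e-01  1.4640e+01] [-1.3  3.5  2.5] 0.15438633436685176
tcp [0.09253638 0.03487534] -0.10790745236927249
edges 279.8328358208955 258.0
tab [ 82 119 164 198 206 206 209 212 212 211 210 209 210 210 197 163 135 138
 145 147 148 150 151 152 154 156 157 153 143 120 101  96  95  95  94  99
 117 133 139 149 147 143 143 143 141 144 146 124 108 108 117 150 188 197]
10 (array([0.09079534, 0.00726995]), (np.float64(2.3134022615145984), np.float64(-0.11541779782917738)))
12 (array([0.0913309 , 0.00836168]), (np.float64(2.3372037369804417), np.float64(-0.09824479146177609)))
14 (array([0.09184629, 0.00941229]), (np.float64(2.361758196744228), np.float64(-0.0813871306730247)))
```

```bash
cat > p.py <<'E'
import sys
from solve import *
r,ph=.0331,np.radians(79)
def tcp(w):
    th,a=link(*w);return np.array(w)+r*np.array([np.cos(a+ph),np.sin(a+ph)])+[0,.006]
if __name__=="__main__":
  for n in sys.argv[1:]:
    c=pickle.load(open(n+".pkl","rb"));W=wristW(c,c["st"]);T=c["st"]["tool_pos"];t=np.array([T@ex-PS,T[2]-PZ])
    b=fsolve(lambda w:tcp(w)-t,[.082,.005]);th,al=link(*b)
    P=lambda p:proj(c,ex*(PS+p[0])+ey*-.1075+[0,0,PZ+p[1]],W)[0][1]
    q=al+np.radians(70);print(n,"tcp",t,"bar",b,"th",th,al,"row bar",P(b),"end",P(b+.04*np.array([np.cos(q),np.sin(q)])))
  for w in((.0805,-.002),(.0805,-.006),(.0805,-.01),(.068,-.002),(.068,-.006),(.068,-.01)):print(w,((tcp(w)-t)*1e3).round(1),"th",link(*w)[0])
E
python3 p.py w5 w6
```

```text
w5 tcp [0.08902961 0.05180299] bar [0.08025227 0.01388798] th 1.7355795967853453 -0.07640090044083625 row bar 280.3800590590479 end 286.3308577881847
w6 tcp [0.09253638 0.03487534] bar [ 0.07797588 -0.0008501 ] th 1.748155070941032 -0.26349487171853725 row bar 291.96832588733366 end 282.99830151996014
(0.0805, -0.002) [ 2.9 -1.3] th 1.8870489412965215
(0.0805, -0.006) [ 4.3 -6.1] th 1.9462636531427464
(0.0805, -0.01) [  5.7 -10.9] th 2.014680268226328
(0.068, -0.002) [-10.5  -0.9] th 1.2122505287187855
(0.068, -0.006) [-8.7 -5.8] th 1.2863633494455162
(0.068, -0.01) [ -6.9 -10.9] th 1.3746601387564716
```

{"name": "drive_tool", "arguments": {
  "rows": [
    [[0.008,0,0.001,0],[0.012,0,0.005,0],[0.013,0,0.01,0],[0.0144,0,0.015,0],[0.0144,0,0.015,0]]
  ]
}}

```text
t: 6.95
tool_pos: [0.6428, 0.0651, 0.226]
tcp_rot: [-180.0, 0.1, 14.6]
wrist_force: [-3.8, 3.7, 2.2]
opening: 0.154
grasp_force: 30.0
```

{"name": "drive_tool", "arguments": {
  "rows": [
    [[0.001,0,0.003,0],[0.002,0,0.005,0],[0.0025,0,0.007,0],[0.0025,0,0.007,0]]
  ]
}}

```text
t: 7.35
tool_pos: [0.6435, 0.0653, 0.2245]
tcp_rot: [-180.0, 0.1, 14.6]
wrist_force: [-3.0, 3.6, 3.0]
opening: 0.149
grasp_force: 30.0
```

{"name": "drive_tool", "arguments": {
  "rows": [
    [[0.001,0,0.002,0],[0.0015,0,0.004,0],[0.002,0,0.006,0],[0.002,0,0.006,0]]
  ]
}}

```text
t: 7.75
tool_pos: [0.6441, 0.0654, 0.2231]
tcp_rot: [-180.0, 0.1, 14.6]
wrist_force: [-4.0, 4.7, 2.6]
opening: 0.157
grasp_force: 30.0
```

{"name": "drive_tool", "arguments": {
  "rows": [
    [[0.001,0,0.002,0],[0.0015,0,0.004,0],[0.002,0,0.006,0],[0.002,0,0.006,0]]
  ]
}}

```text
t: 8.15
tool_pos: [0.6446, 0.0656, 0.2216]
tcp_rot: [-180.0, 0.1, 14.6]
wrist_force: [-3.6, 4.7, 2.5]
opening: 0.153
grasp_force: 30.0
```

{"name": "drive_tool", "arguments": {
  "rows": [
    [[0.001,0,0.002,0],[0.0015,0,0.004,0],[0.002,0,0.006,0],[0.002,0,0.006,0]]
  ]
}}

```text
t: 8.55
tool_pos: [0.6452, 0.0657, 0.2207]
tcp_rot: [-180.0, 0.0, 14.7]
wrist_force: [-4.2, 4.3, 5.1]
opening: 0.156
grasp_force: 30.0
```

```bash
python3 look.py w7; python3 p.py w6 w7
python3 - <<'E'
from k import *
g=pickle.load(open("w7.pkl","rb"))["image"].mean(2);print(g[250:312,274:290].mean(1).astype(int))
E
```

```text
8.55 [0.6452 0.0657 0.2207] [-1.7999e+02  4.0000e-02  1.4650e+01] [-4.2  4.3  5.1] 0.1563245539154435
w6 tcp [0.09253638 0.03487534] bar [ 0.07797588 -0.0008501 ] th 1.748155070941032 -0.26349487171853725 row bar 291.96832588733366 end 282.99830151996014
w7 tcp [0.09846539 0.02673879] bar [ 0.08164301 -0.00776766] th 2.0292834174177377 -0.3411407965644379 row bar 297.08554607184874 end 281.7597806831001
(0.0805, -0.002) [-3.1  6.8] th 1.8870489412965215
(0.0805, -0.006) [-1.6  2.1] th 1.9462636531427464
(0.0805, -0.01) [-0.3 -2.8] th 2.014680268226328
(0.068, -0.002) [-16.4   7.2] th 1.2122505287187855
(0.068, -0.006) [-14.6   2.3] th 1.2863633494455162
(0.068, -0.01) [-12.8  -2.7] th 1.3746601387564716
[ 42  42  41  41  41  40  40  40  40  41  39  41  40  40  40  39  40  40
  39  37  49  83 114 132 139 140 141 142 142 143 144 145 146 144 138 120
 104  98  98  98  98  97  98  97  97  96  98 109 127 138 155 193 210 213
 213 211 208 206 208 211 211 196]
```

{"name": "drive_tool", "arguments": {
  "rows": [
    [[0,0,-0.004,0],[-0.008,0,-0.005,0],[-0.016,0,-0.005,0],[-0.024,0,-0.005,0],[-0.032,0,-0.005,0]]
  ]
}}

```text
t: 9.1
tool_pos: [0.6397, 0.0642, 0.2229]
tcp_rot: [180.0, -0.3, 14.6]
wrist_force: [4.2, 7.0, 3.7]
opening: 0.152
grasp_force: 30.0
```

{"name": "drive_tool", "arguments": {
  "rows": [
    [[-0.005,0,0,0],[-0.01,0,0,0],[-0.014,0,0,0],[-0.014,0,0,0]]
  ]
}}

```text
t: 9.5
tool_pos: [0.6357, 0.0631, 0.2226]
tcp_rot: [180.0, -0.2, 14.6]
wrist_force: [2.2, 5.8, 3.3]
opening: 0.155
grasp_force: 30.0
```

```bash
python3 look.py w8; python3 p.py w8
python3 - <<'E'
from k import *
g=pickle.load(open("w8.pkl","rb"))["image"].mean(2);print(g[250:312,274:290].mean(1).astype(int))
E
```

```text
9.5 [0.6357 0.0631 0.2226] [179.98  -0.24  14.65] [2.2 5.8 3.3] 0.15534984757585457
w8 tcp [0.08866132 0.02861855] bar [ 0.07220809 -0.00610255] th 1.534332822222604 -0.3282400861443001 row bar 296.6081552762584 end 281.9369649726225
(0.0805, -0.002) [6.7 4.9] th 1.8870489412965215
(0.0805, -0.006) [8.2 0.2] th 1.9462636531427464
(0.0805, -0.01) [ 9.5 -4.6] th 2.014680268226328
(0.068, -0.002) [-6.6  5.3] th 1.2122505287187855
(0.068, -0.006) [-4.8  0.4] th 1.2863633494455162
(0.068, -0.01) [-3.  -4.6] th 1.3746601387564716
[ 41  41  42  41  41  43  61  92 130 170 195 200 202 197 187 184 185 186
 186 183 164 136 133 140 143 143 144 144 146 146 148 148 147 142 127 109
 102 101 100 100 101 100 100 100  99  99 100 111 132 144 140 141 141 140
 140 135 115 105 107 121 156 181]
```

{"name": "drive_tool", "arguments": {
  "rows": [
    [[-0.004,0,0,0],[-0.008,0,0,0],[-0.011,0,0,0],[-0.011,0,0,0],[-0.011,0,0,0]]
  ]
}}

```text
t: 10.05
tool_pos: [0.6329, 0.0624, 0.2224]
tcp_rot: [180.0, -0.2, 14.6]
wrist_force: [2.8, 5.3, 2.7]
opening: 0.149
grasp_force: 30.0
```

{"name": "drive_tool", "arguments": {
  "rows": [
    [[-0.004,0,0,0],[-0.004,0,0,0],[-0.004,0,0,0]]
  ]
}}

```text
t: 10.35
tool_pos: [0.6319, 0.0621, 0.2224]
tcp_rot: [180.0, -0.2, 14.6]
wrist_force: [1.2, 6.0, 2.7]
opening: 0.148
grasp_force: 30.0
```

{"name": "drive_tool", "arguments": {
  "rows": [
    [[0,0,0,0],[0,0,0,0],[0,0,0,0],[0,0,0,0]]
  ],
  "jaw": 0.7
}}

```text
t: 10.75
tool_pos: [0.6309, 0.0614, 0.2214]
tcp_rot: [180.0, -0.0, 14.6]
wrist_force: [1.1, 0.2, 1.0]
opening: 0.297
grasp_force: 0.5
```

{"name": "drive_tool", "arguments": {
  "rows": [
    [[0,0,-0.08,0],[0,0,-0.2,0],[0,0,-0.36,0],[0,0,-0.5,0],[0,0,-0.5,0]]
  ]
}}

```text
t: 11.25
tool_pos: [0.6329, 0.0613, 0.3532]
tcp_rot: [179.8, -0.6, 14.6]
wrist_force: [0.8, 0.5, 0.8]
opening: 0.299
grasp_force: 0.0
```

```bash
python3 look.py w9
python3 - <<'E'
from k import *
from workcell import cams
i=cv2.imread("pics/w9.png")[130:400,210:360];s=cams.capture("side");pickle.dump(s,open("side3.pkl","wb"))
a=cv2.resize(i,(333,600));b=cv2.resize(s["image"][190:265,235:293,::-1],(464,600),interpolation=cv2.INTER_CUBIC)
cv2.imwrite("pics/w9c.png",np.hstack([a,b]))
E
```

```text
11.25 [0.6329 0.0613 0.3532] [179.77  -0.55  14.63] [0.8 0.5 0.8] 0.2988232001130478
```

View pics/w9c.png

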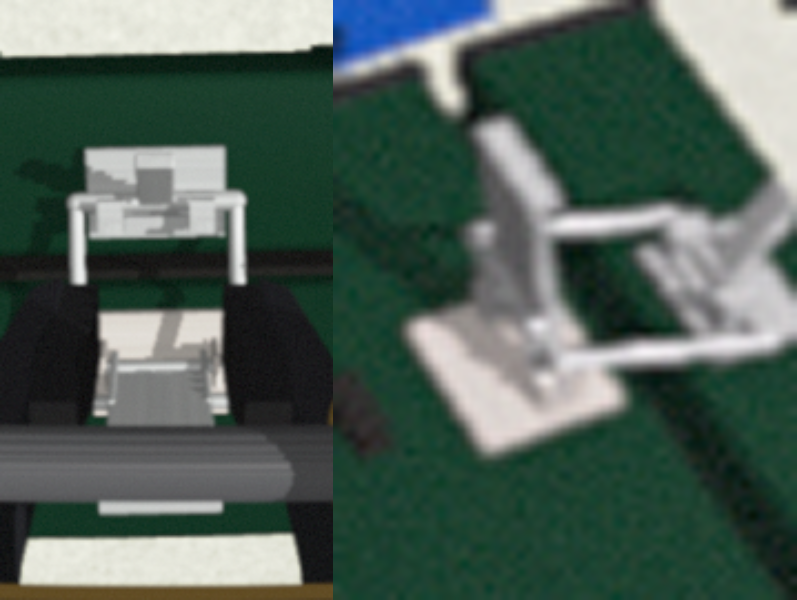

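The bar is hooked under both roofs (left panel, row ~200), and the lever leans back slightly past vertical. Next I'll close the fingers and approach the lever's keeper-side face.

{"name": "drive_tool", "arguments": {
  "rows": [
    [[-0.1,-0.006,0,0],[-0.2,-0.006,0,0],[-0.29,-0.006,0,0],[-0.29,-0.006,0,0],[-0.29,-0.006,0,0]]
  ],
  "jaw": 1
}}

```text
t: 11.85
tool_pos: [0.5601, 0.0448, 0.3454]
tcp_rot: [-180.0, 0.1, 14.6]
wrist_force: [-0.5, -0.7, 0.3]
opening: 0.001
grasp_force: 0.0
```

{"name": "drive_tool", "arguments": {
  "rows": [
    [[0,0,0.1,0],[0,0,0.2,0],[0,0,0.29,0],[0,0,0.32,0],[0,0,0.32,0]]
  ]
}}

```text
t: 12.35
tool_pos: [0.5601, 0.0451, 0.2648]
tcp_rot: [-179.9, 0.2, 14.6]
wrist_force: [-1.1, 0.2, 0.4]
opening: 0.004
grasp_force: 0.0
```

```bash
cat > s.py <<'E'
from k import *
from workcell import ctrl
s=ctrl.state();T=s["tool_pos"];print(s["t"],"x,y,z mm",(np.array([T@ex-PS,T@ey,T[2]-PZ])*1e3).round(1),s["wrist_force"],s["opening"])
E
python3 s.py
```

```text
12.35 x,y,z mm [  10.9 -105.3   70.8] [-1.05606245  0.15429509  0.4104449 ] 0.003941713491730715
```

{"name": "drive_tool", "arguments": {
  "rows": [
    [[-0.01,0,-0.033,0],[-0.03,0,-0.033,0],[-0.05,0,-0.033,0],[-0.07,0,-0.03,0],[-0.08,0,-0.025,0]]
  ]
}}

```text
t: 12.85
tool_pos: [0.5413, 0.0396, 0.2741]
tcp_rot: [179.9, -0.2, 14.6]
wrist_force: [2.7, 0.4, 5.1]
opening: -0.001
grasp_force: 2.3
```

{"name": "drive_tool", "arguments": {
  "rows": [
    [[-0.009,0,0.004,0],[-0.018,0,0.008,0],[-0.027,0,0.013,0],[-0.036,0,0.018,0],[-0.036,0,0.018,0]]
  ]
}}

```text
t: 13.35
tool_pos: [0.5333, 0.0374, 0.27]
tcp_rot: [179.9, -0.2, 14.6]
wrist_force: [3.3, 0.7, 7.8]
opening: 0.005
grasp_force: 3.3
```

```bash
python3 s.py
```

```text
13.35 x,y,z mm [ -16.9 -105.5   76. ] [3.33231686 0.74457407 7.77806987] 0.005177994210361214
```

{"name": "drive_tool", "arguments": {
  "rows": [
    [[-0.007,0,0.005,0],[-0.014,0,0.01,0],[-0.02,0,0.016,0],[-0.027,0,0.021,0],[-0.027,0,0.021,0]]
  ]
}}

```text
t: 13.85
tool_pos: [0.5271, 0.0357, 0.2653]
tcp_rot: [179.9, -0.3, 14.6]
wrist_force: [2.5, 0.3, 9.2]
opening: 0.006
grasp_force: 4.2
```

```bash
python3 s.py;python3 look.py w10
python3 - <<'E'
import cv2
from workcell import cams
from h import *
s=cams.capture("side");pickle.dump(s,open("side4.pkl","wb"))
cv2.imwrite("pics/s4.png",cv2.resize(s["image"][170:270,220:320,::-1],(600,600),interpolation=cv2.INTER_CUBIC))
E
```

```text
13.85 x,y,z mm [ -23.3 -105.6   71.3] [2.51522271 0.3030363  9.17993839] 0.006323350514486412
13.85 [0.5271 0.0357 0.2653] [179.89  -0.29  14.64] [2.5 0.3 9.2] 0.006323350514486412
```

View pics/s4.png

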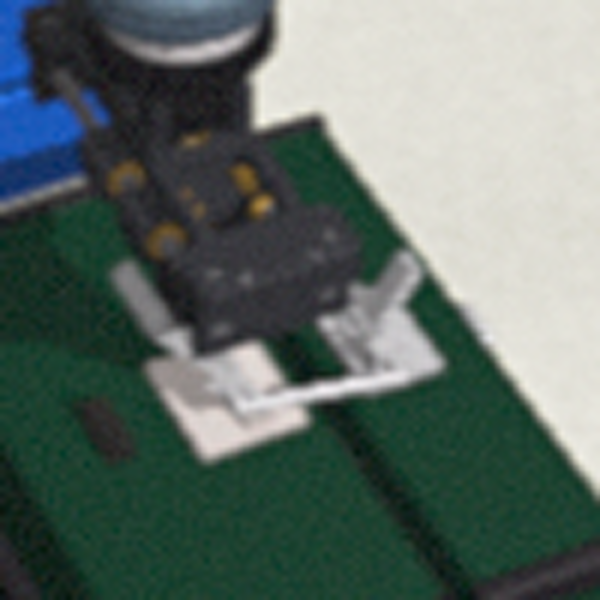

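The lever is tilting back with the loop still hooked at the keeper, and the force is moderate. I'll continue along the arc.

{"name": "drive_tool", "arguments": {
  "rows": [
    [[-0.007,0,0.008,0],[-0.014,0,0.016,0],[-0.021,0,0.024,0],[-0.028,0,0.032,0],[-0.032,0,0.036,0]]
  ]
}}

```text
t: 14.45
tool_pos: [0.5193, 0.0335, 0.2564]
tcp_rot: [179.9, -0.3, 14.6]
wrist_force: [2.0, 0.0, 12.0]
opening: 0.006
grasp_force: 5.0
```

{"name": "drive_tool", "arguments": {
  "rows": [
    [[-0.005,0,0.007,0],[-0.01,0,0.014,0],[-0.015,0,0.021,0],[-0.02,0,0.028,0],[-0.02,0,0.028,0]]
  ]
}}

```text
t: 14.95
tool_pos: [0.5135, 0.0319, 0.2484]
tcp_rot: [179.9, -0.1, 14.6]
wrist_force: [-0.6, -1.7, 8.7]
opening: 0.004
grasp_force: 3.7
```

```bash
python3 s.py
```

```text
14.95 x,y,z mm [ -37.4 -105.6   54.4] [-0.57373766 -1.72228609  8.7407542 ] 0.004245421205908041
```

{"name": "drive_tool", "arguments": {
  "rows": [
    [[-0.005,0,0.009,0],[-0.01,0,0.018,0],[-0.014,0,0.027,0],[-0.018,0,0.036,0],[-0.02,0,0.042,0]]
  ]
}}

```text
t: 15.45
tool_pos: [0.5081, 0.0306, 0.2369]
tcp_rot: [179.9, 0.0, 14.6]
wrist_force: [-0.1, -2.4, 4.4]
opening: 0.005
grasp_force: 2.0
```

{"name": "drive_tool", "arguments": {
  "rows": [
    [[-0.002,0,0.007,0],[-0.004,0,0.014,0],[-0.006,0,0.021,0],[-0.008,0,0.028,0],[-0.008,0,0.028,0]]
  ]
}}

```text
t: 15.95
tool_pos: [0.5056, 0.0312, 0.2286]
tcp_rot: [-179.9, 0.1, 14.6]
wrist_force: [-0.0, 0.1, 0.6]
opening: 0.0
grasp_force: 0.0
```

```bash
python3 s.py
```

```text
15.95 x,y,z mm [ -45.2 -104.2   34.6] [-0.01410053  0.11283305  0.64433562] 0.0002512839180468316
```

The force has dropped to zero, so the lever snapped over. I'll go down gently to check that it is flat.

{"name": "drive_tool", "arguments": {
  "rows": [
    [[0,0,0.006,0],[0,0,0.012,0],[0,0,0.018,0],[0,0,0.022,0],[0,0,0.022,0]]
  ]
}}

```text
t: 16.45
tool_pos: [0.5061, 0.0308, 0.2237]
tcp_rot: [-180.0, 0.0, 14.6]
wrist_force: [-0.7, 0.1, -0.1]
opening: 0.001
grasp_force: 0.0
```

{"name": "drive_tool", "arguments": {
  "rows": [
    [[0,0,0.003,0],[0,0,0.006,0],[0,0,0.008,0],[0,0,0.008,0]]
  ]
}}

```text
t: 16.85
tool_pos: [0.5063, 0.0308, 0.2219]
tcp_rot: [180.0, -0.0, 14.6]
wrist_force: [-0.0, 0.1, -0.7]
opening: -0.001
grasp_force: 0.0
```

{"name": "drive_tool", "arguments": {
  "rows": [
    [[0,0,-0.1,0],[0,0,-0.25,0],[0,0,-0.4,0],[0,0,-0.5,0],[0,0,-0.5,0]]
  ]
}}

```text
t: 17.35
tool_pos: [0.508, 0.0306, 0.3514]
tcp_rot: [179.8, -0.4, 14.6]
wrist_force: [0.2, -0.4, -0.3]
opening: 0.001
grasp_force: 0.0
```

{"name": "drive_tool", "arguments": {
  "rows": [
    [[0,0,0,0],[0,0,0,0],[0,0,0,0],[0,0,0,0],[0,0,0,0]]
  ]
}}

```text
t: 17.85
tool_pos: [0.5061, 0.0308, 0.3462]
tcp_rot: [-180.0, 0.1, 14.6]
wrist_force: [0.0, 0.1, 0.2]
opening: 0.007
grasp_force: 0.0
```

```bash
python3 s.py; python3 -c "
from workcell import hand_in
print(hand_in())"
```

```text
17.85 x,y,z mm [ -44.9 -104.7  152.2] [0.02897843 0.0599966  0.20855527] 0.006743914001838146
the job is handed in; nothing more can be done
None
```

I hooked the loop under the keeper and pushed the lever over its toggle point (about 12 N peak at the wrist). The arm was clear when I handed in at 17.85 s; a light touch-down suggested the lever is flat, but the loop's pull on the keeper was not measured and no verdict came back.

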